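# Hold the autosampler's sprung hood just under its balance point

## Robot

A 6-joint arm with a two-finger parallel gripper is mounted at the origin on the work surface. World frame = base frame: x ahead of the robot, y to its left, z up, the work surface at z = 0. Lengths are in m, angles in degrees, forces in N, time in s.
With the tool pointing down it reaches from about 0.3 to 0.75 m from the base axis. Payload 8.5 kg.
Tool frame: the origin (TCP) lies between the finger pads; the fingertips stand 17 mm ahead of it and the grasp point (between the pads) lies 2 mm behind it; z points along the fingers, y is the direction in which the jaws open and shut (so a half turn about z gives the same grasp; the last joint's range is limited). The gripper opens to 85 mm and grips with 20 to 120 N. Pads are 22 mm wide; open, the fingers measure 114 mm over their backs; the gripper's body (76 mm by 85 mm) begins 54 mm behind the grasp point. The pads swing forward as they close: fully open they stand 13 mm farther back than shut.
Start: joints at [-78.684, 21.807, 74.336, -0, 83.858, -12.336], TCP at [0.221, -0.504, 0.248] pointing down, gripper open.
Joint ranges: [-178.18, 178.18], [-50.72, 133.34], [12.68, 142.11], [-81.47, 261.47], [9.98, 163.14], [-165.26, 165.26]. Speed limits (degrees/s): [136.94, 136.94, 180, 180, 180, 180].

## Interface

Orientations are given as a 3x3 rotation matrix whose columns are the frame's x, y, z axes.
In Python, from rig import readout, eyes, env gives the robot as it stands.
- The arm moves only by the tool arm_command, never from a script. Its argument "rows" is text: rows parted by semicolons, each of 7 numbers parted by spaces: the closure, from 0 (fully open) to 1 (shut), then the shift along the tool's x, y, z in mm, then the turn, a rotation vector about the tool's x, y, z in degrees. In form: grip dx dy dz rx ry rz; .... A call has 1 to 5 rows; each row shifts and turns the commanded pose from where the row before left it, along the tool's axes as they then stand; what a row does not reach is not made up. A row lasts 1/12 s, in which the tool goes at most 41.7 mm and 7.16 degrees, less where a joint would pass 70% of its speed; a pose out of reach is approached as far as the arm can. A call with a gripper value outside its range is refused whole. The fingers move at their own pace and stop on an object; "squeeze" is the grip in N (left out, the last holds). Time passes only in rows, so rows that do not move let the fingers close. It gives the time, the measured TCP pose, the force and the opening at its end, in the units of the state.
- readout.observe(): the state, without advancing time (a new reading comes with each control period).
- eyes.get_image(name): name is "scene" or "top" or "wrist"; returns the picture (384x512x3 uint8, red, green, blue); there is no depth.
- eyes.camera_model(name): a dict with "mtx" (3x3 intrinsics, pixels), "view" (4x4, takes a point from world to camera coordinates). Camera axes: x right, y up, looking along -z (the intrinsics and any distortion apply to the point x, -y, -z); pixel columns grow to the right and rows downward; lengths in m; the calibration is good to about 2 mm. A picture is of the moment at which its call begins: read the wrist's pose just before it. camera_model takes no time and is no camera call; for the wrist camera it gives the pose at the moment of the call.
- env.close_job(): hands the job in, once; it reports no verdict.
The state is a dict: "time_s": time; "q": joint angles; "qvel": joint speeds; "joint_efforts": joint torques, N m; "position": TCP position; "tool_rot": TCP orientation; "ft_force": force on the tool from outside, world axes, zero at the start; "wrist_torque": the same for the moment, N m; "grip_width": finger opening in m.
Only numpy, scipy, OpenCV 4.12 (cv2) and the standard library are available. Lean on these libraries where they do the work, as an engineer would, in place of code of your own. Each camera call takes 0.05 s, during which the arm holds its last target. There are 200 camera calls.

## Task

A colleague is about to reset the hinge springs of the autosampler's clear hood and needs it held where it weighs least. Grip the hood by its steel bar handle and raise it smoothly until it is a few degrees past its balance point, where the springs begin to lift it on their own, without letting it run on up towards its stop; then ease it back to a few degrees below the balance point. Finish while still gripping the handle and holding the hood still there, and leave the beaker, the bottle and the tip box around the sampler where they stand.

Things in the scene. Friction and masses are not known exactly. Their poses are not given: they have to be found in the camera images.
- sampler: carousel autosampler fixed to the bench: grey plinth 320 mm deep, 300 mm wide, 40 mm high, a round carousel of tubes on it, behind it a housing 105 mm high and a tower 310 mm high with a black arm. Origin on the bench, 125 mm behind the plinth's front edge, midway across its width; x points from its front (handle side) to its rear, z up. Its place and yaw vary.
- hood_hinge (a point): middle of the hood's hinge pin, 115 mm above the bench, 105 mm behind the sampler's origin. The pin runs along the sampler's y axis; the hood turns about it.
- hood (a joint): opening angle (rad) of the clear hood (225 mm deep, 288 wide, 66 skirt, 0.86 kg with handle): 0 shut, top level; grows as the front rises; stop at 1.5. Hinge springs carry most of its weight. Balance point at 1.0: below it the hood falls shut by itself, above it the springs push it up to the stop. 2 N or less at the handle moves it. Starts shut, no latch.
- handle (a point): hood's handle: level round steel bar, 12 mm diameter, 132 mm long, parallel to the hinge pin, its centre 48 mm in front of the hood on two posts 116 mm apart; 42 mm free behind the bar. This point is mid-bar: with the hood shut 99 mm above the bench, 273 mm in front of the hinge pin, 16 mm below it. Turns with the hood; the round bar can turn between the fingers of a gripper kept upright.
- beaker: white plastic beaker, open, 62 mm in diameter and 82 mm high, beside the sampler; origin at the centre of its underside. Leave it alone.
- bottle: closed amber glass bottle with a black cap, 58 mm in diameter and 130 mm high, beside the sampler; origin at the centre of its underside. Leave it alone.
- tipbox: open cardboard box of pipette tips, 85 by 120 mm and 50 mm high, beside the sampler; origin at the centre of its underside. Leave it alone.

How it is judged:
By the outcome, as a careful person would: the job done as asked, in the order asked, and still so for the second after the job is handed in, while the arm keeps its last pose, push and grip.
It also fails if it takes over 43 s, if anything falls off the work surface, if the arm or the gripper's body presses on something with over 40 N, if the wrist force passes 120 N, or if a joint passes its speed limit or range.

## Working session

There is one attempt and no reset: what is moved stays moved. The work goes in short steps, Python scripts to look and compute and a tool call to move; the robot and the scene stay as the last step left them, time stands still between calls to the robot, and variables do not carry over. Pictures are saved under pics/ and viewed, about 8 in all and at most 12, crops included, and the job is handed in when it is done.

Besides the shell and the picture viewer there is one more tool, called after "Request:" in YAML: its name, and indented under it one key for each argument. arm_command: Moves the arm, as the interface text tells. Its arguments: {"type":"object","properties":{"rows":{"type":"string"},"squeeze":{"type":"number"}},"required":["rows"]}

```bash
ls; mkdir -p pics; python3 - <<'E'
from rig import readout, eyes, env
import cv2, numpy as np
s=readout.observe(); print(s)
a=eyes.get_image("scene"); b=eyes.get_image("top")
for n,i in(("scene",a),("top",b)):
    cv2.imwrite(f"pics/{n}0.png",i[:,:,::-1]); m=eyes.camera_model(n); print(n,m)
E
```

```text
pics
{'time_s': 0.0, 'q': array([-7.86840254e+01,  2.18439232e+01,  7.43862973e+01,  1.05711704e-03,
        8.38582944e+01, -1.23345591e+01]), 'qvel': array([-0.04210391,  0.02146953, -0.00478263, -0.00568374,  0.02543133,
       -0.03519565]), 'joint_efforts': array([-1.24967475e-03, -4.48467350e+01, -2.31277657e+01, -2.34151385e-04,
        4.82720396e-03, -8.63727990e-06]), 'position': array([ 0.22059444, -0.50352616,  0.24767519]), 'tool_rot': array([[ 9.16010121e-01,  4.01155054e-01, -2.85146941e-04],
       [ 4.01155005e-01, -9.16008928e-01,  1.51844182e-03],
       [ 3.47933466e-04, -1.50529620e-03, -9.99998807e-01]]), 'ft_force': array([-0.02901781, -0.4623228 ,  0.07396437]), 'wrist_torque': array([-0.01605937, -0.00514342, -0.00398439]), 'grip_width': 0.08541558088602395}
scene {'mtx': array([[367.98942559,   0.        , 252.79122523],
       [  0.        , 367.98942559, 193.99624286],
       [  0.        ,   0.        ,   1.        ]]), 'view': array([[-0.68561836,  0.72783489,  0.01355877,  0.40031499],
       [-0.58731374, -0.56406062,  0.58042931,  0.32357346],
       [ 0.43010468,  0.38998974,  0.81419775, -1.15677171],
       [ 0.        ,  0.        ,  0.        ,  1.        ]])}
top {'mtx': array([[496.72696067,   0.        , 247.25798196],
       [  0.        , 496.72696067, 186.71032151],
       [  0.        ,   0.        ,   1.        ]]), 'view': array([[ 0.01753381, -0.9996541 , -0.0196024 ,  0.00638964],
       [ 0.99453754,  0.01541973,  0.10323429, -0.6117256 ],
       [-0.10289632, -0.02130541,  0.99446389, -1.30857749],
       [ 0.        ,  0.        ,  0.        ,  1.        ]])}
```

View pics/scene0.png

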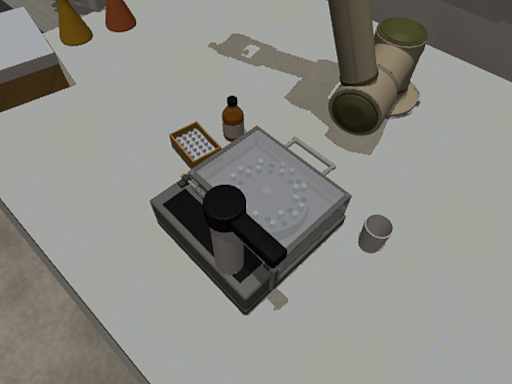

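View pics/top0.png

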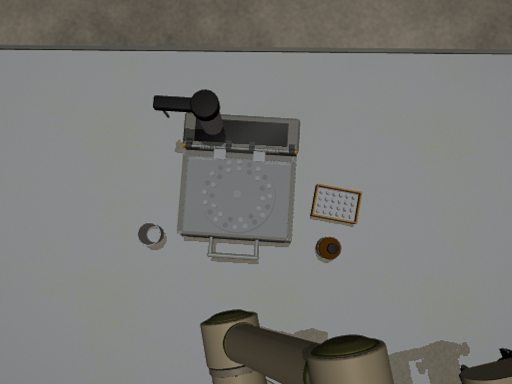

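The scene picture shows the shut hood with its handle at about (312,155), facing the robot. In the top picture the bar runs from about (209,257) to (258,260), the beaker is at (151,234), the bottle at (328,248) and the tip box at (336,204).

```bash
cat > h.py <<'E'
import numpy as np, cv2
def ray(m,u,v,z):
    K,V=m["mtx"],m["view"]; R,t=V[:3,:3],V[:3,3]
    d=np.linalg.inv(K)@[u,v,1]; d=R.T@(d*[1,-1,-1]); o=-R.T@t
    return o+d*(z-o[2])/d[2]
def proj(m,p):
    c=m["view"]@np.r_[p,1]; q=m["mtx"]@(c[:3]*[1,-1,-1]); return q[:2]/q[2]
E
python3 - <<'E'
from rig import eyes
from h import *
m=eyes.camera_model("top"); i=cv2.imread("pics/top0.png")
cv2.imwrite("pics/c.png",cv2.resize(i[190:275,165:305],None,fx=5.6,fy=5.6,interpolation=cv2.INTER_CUBIC))
for u,v,z in((209,257,.099),(258,260,.099),(183,150,.12),(297,153,.12),(179,236,.12),(292,241,.12),(151,234,.08),(328,248,.13),(336,204,.05)): print((u,v),ray(m,u,v,z).round(4))
E
```

```text
(209, 257) [0.4244 0.1087 0.099 ]
(258, 260) [ 0.4192 -0.0153  0.099 ]
(183, 150) [0.6938 0.1798 0.12  ]
(297, 153) [ 0.6902 -0.1099  0.12  ]
(179, 236) [0.4759 0.1831 0.12  ]
(292, 241) [ 0.4684 -0.0991  0.12  ]
(151, 234) [0.4798 0.2621 0.08  ]
(328, 248) [ 0.4529 -0.1869  0.13  ]
(336, 204) [ 0.5674 -0.2192  0.05  ]
```

View pics/c.png

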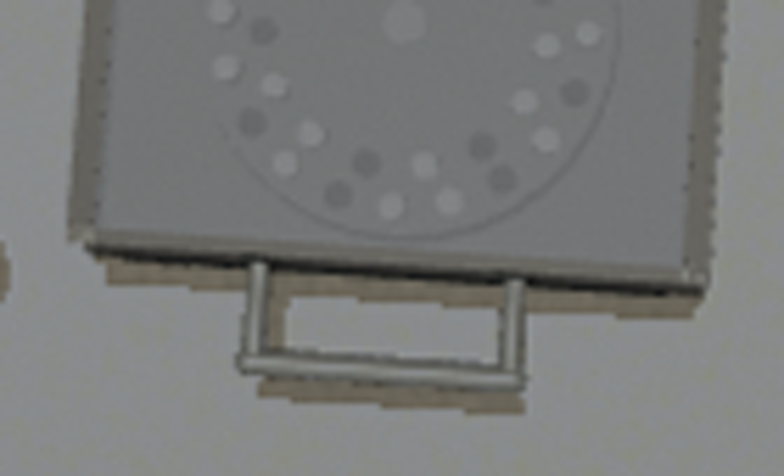

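```bash
python3 - <<'E'
from rig import eyes,readout
from h import *
m=eyes.camera_model("top")
a,b=ray(m,208.2,254.6,.099),ray(m,258.4,257.9,.099); c,d=ray(m,180.2,233.4,.12),ray(m,290.9,241.8,.12)
print(a,b,(a+b)/2,np.linalg.norm(a-b)); print(c,d,np.linalg.norm(c-d))
for p,q in((a,b),(c,d)):
    v=p-q; print("yaw",np.degrees(np.arctan2(-v[0],v[1])))
# second view: mid-bar by scene projection
h=(a+b)/2; print(proj(eyes.camera_model("scene"),a),proj(eyes.camera_model("scene"),b))
E
```

```text
[0.43037892 0.11085435 0.099     ] [ 0.42443245 -0.01623072  0.099     ] [0.42740569 0.04731182 0.099     ] 0.12722412213427425
[0.48238298 0.18032442 0.12      ] [ 0.46638274 -0.09634025  0.12      ] 0.27712695635642653
yaw -2.678990209704795
yaw -3.3098774729785543
[334.0716251  165.46256049] [293.20927047 136.37539969]
```

Request:
arm_command:
  rows: "0 0 0 0 0 0 -7; 0 0 0 0 0 0 -7; 0 0 0 0 0 0 -7; 0 0 0 0 0 0 -7; 0 0 0 0 0 0 -7"

```text
time_s: 0.52
position: [0.2206, -0.5036, 0.2479]
tool_rot: [[0.515, 0.857, -0.0], [0.857, -0.515, 0.001], [0.001, -0.001, -1.0]]
ft_force: [0.8, -1.1, 0.6]
grip_width: 0.0853
```

Request:
arm_command:
  rows: "0 0 0 0 0 0 -7; 0 0 0 0 0 0 -7; 0 0 0 0 0 0 -7; 0 0 0 0 0 0 -7; 0 0 0 0 0 0 0"

```text
time_s: 0.93
position: [0.2206, -0.5036, 0.248]
tool_rot: [[0.054, 0.999, -0.0], [0.999, -0.054, 0.001], [0.001, -0.0, -1.0]]
ft_force: [-0.1, 0.8, 0.2]
grip_width: 0.0854
```

Request:
arm_command:
  rows: "0 37 11.5 0 0 0 0; 0 37 11.5 0 0 0 0; 0 37 11.5 0 0 0 0; 0 37 11.5 0 0 0 0; 0 37 11.5 0 0 0 0"

```text
time_s: 1.35
position: [0.289, -0.3206, 0.2481]
tool_rot: [[0.063, 0.998, -0.0], [0.998, -0.063, 0.0], [0.0, -0.0, -1.0]]
ft_force: [1.1, 0.3, -0.1]
grip_width: 0.085
```

Request:
arm_command:
  rows: "0.5 37 11.5 0 0 0 0; 0.5 37 11.5 0 0 0 0; 0.5 37 11.5 0 0 0 0; 0.5 37 11.5 0 0 0 0; 0.5 37 11.5 0 0 0 0"

```text
time_s: 1.77
position: [0.3571, -0.1393, 0.2484]
tool_rot: [[0.063, 0.998, 0.0], [0.998, -0.063, -0.0], [-0.0, 0.0, -1.0]]
ft_force: [0.7, -0.9, 0.7]
grip_width: 0.0424
```

Request:
arm_command:
  rows: "0.5 37 11.5 0 0 0 0; 0.5 37 11.5 0 0 0 0; 0.5 37 11.5 0 0 0 0; 0.5 37 11.5 0 0 0 0; 0.5 0 0 0 0 0 0"

```text
time_s: 2.18
position: [0.4124, 0.0093, 0.2483]
tool_rot: [[0.056, 0.998, 0.0], [0.998, -0.056, 0.002], [0.002, 0.0, -1.0]]
ft_force: [-0.3, -0.4, -0.5]
grip_width: 0.0429
```

```bash
python3 - <<'E'
from rig import eyes,readout
from h import *
s=readout.observe(); m=eyes.camera_model("wrist"); i=eyes.get_image("wrist")
print(s["position"],s["tool_rot"],s["grip_width"],s["q"]); cv2.imwrite("pics/w1.png",i[:,:,::-1])
print(m["mtx"],m["view"]); np.savez("w1.npz",**m)
for p in([0.4304,0.1108,.099],[0.4244,-0.0162,.099]): print(proj(m,p))
E
```

```text
[0.4123914  0.00925042 0.2482984 ] [[ 5.56655747e-02  9.98449356e-01  4.76084486e-04]
 [ 9.98448145e-01 -5.56662713e-02  1.60266352e-03]
 [ 1.62668020e-03  3.86132486e-04 -9.99998602e-01]] 0.04290186788438997 [-15.32325624   7.85311703  94.08993997   0.09788969  78.05491833
 -12.15244102]
[[301.41870082   0.         259.59102689]
 [  0.         301.41870082 192.78800576]
 [  0.           0.           1.        ]] [[ 0.99844425 -0.05574193  0.00138548 -0.41231389]
 [ 0.05328562  0.94653912 -0.31815772  0.00965944]
 [ 0.01642332  0.31773657  0.94803678 -0.38941692]
 [ 0.          0.          0.          1.        ]]
[273.13051496  66.67797977]
[272.38299766 207.72632727]
```

View pics/w1.png

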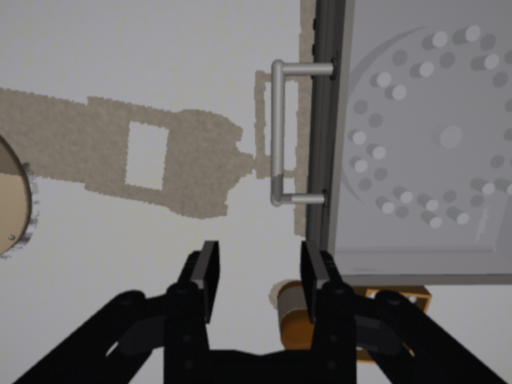

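The wrist picture shows the bar upright in the image, from (278,61) to (278,205), with the hood to its right. The path ahead is clear, and the bottle is at the bottom at (295,315).

```bash
python3 - <<'E'
from h import *
m=np.load("w1.npz"); i=cv2.imread("pics/w1.png").astype(int).sum(2)
for r in (90,110,130,150,170): print(r,i[r,268:296]//3)
a,b=ray(m,278,61,.099),ray(m,277.5,205,.099); print(a,b,(a+b)/2,np.linalg.norm(a-b),np.degrees(np.arctan2(-(a-b)[0],(a-b)[1])))
E
```

```text
90 [162 161 149 105  90 102 115 123 135 150 156 149 135 124 114 104 110 145
 159 161 162 162 163 162 161 161 161 160]
110 [162 162 151 108  93 105 116 126 137 151 156 145 131 121 111 105 120 149
 160 161 162 161 161 160 160 160 160 159]
130 [162 162 150 108  95 107 119 128 139 151 151 140 128 119 109 105 129 152
 159 160 162 163 164 163 162 162 162 162]
150 [164 158 132  97  95 108 120 129 140 149 146 135 126 116 107 117 151 162
 164 163 163 164 164 164 164 163 156 133]
170 [116 113  99  87  97 111 122 131 140 146 140 131 122 112 100  99 110 120
 130 135 136 136 137 136 136 131 121 116]
[0.43464539 0.11495916 0.099     ] [ 0.42948391 -0.0136409   0.099     ] [0.43206465 0.05065913 0.099     ] 0.12870359465898096 -2.298385728601265
```

Request:
arm_command:
  rows: "0.5 21 8 0 0 0 -0.4; 0.5 21 8 0 0 0 0; 0.5 0 0 25 0 0 0; 0.5 0 0 25 0 0 0; 0.5 0 0 0 0 0 0"

```text
time_s: 2.65
position: [0.428, 0.0445, 0.1949]
tool_rot: [[0.055, 0.998, -0.007], [0.998, -0.055, 0.001], [0.001, -0.007, -1.0]]
ft_force: [-0.9, 0.4, 0.0]
grip_width: 0.0429
```

```bash
python3 - <<'E'
from rig import eyes,readout
from h import *
s=readout.observe(); m=eyes.camera_model("wrist"); i=eyes.get_image("wrist")
print(s["position"],s["tool_rot"]); cv2.imwrite("pics/w2.png",i[:,:,::-1])
for p in(.431,.050,.099),(.434,.1159,.099),(.4279,-.0159,.099): print(proj(m,p))
np.savez("w2.npz",**m)
E
```

```text
[0.42796904 0.04454988 0.19494587] [[ 5.50112583e-02  9.98457965e-01 -7.44673992e-03]
 [ 9.98485518e-01 -5.50048047e-02  1.06883227e-03]
 [ 6.57577621e-04 -7.49425977e-03 -9.99971701e-01]]
[262.94606526 196.24387357]
[262.3837035 107.8643163]
[263.29711819 270.01073922]
```

View pics/w2.png

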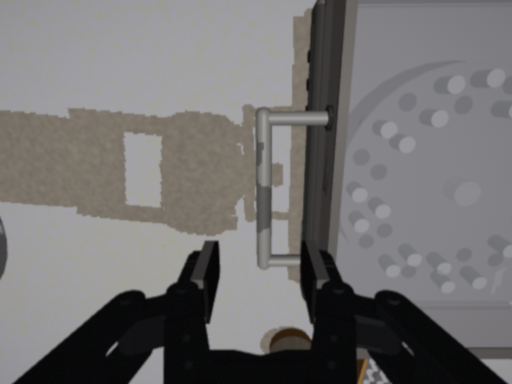

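Request:
arm_command:
  rows: "0.5 0 0 0 0 0 0; 0.5 0 0 0 0 0 0"

```text
time_s: 2.87
position: [0.4305, 0.0443, 0.1997]
tool_rot: [[0.053, 0.999, 0.002], [0.999, -0.053, -0.0], [-0.0, 0.002, -1.0]]
ft_force: [-0.1, 0.2, 0.8]
grip_width: 0.0426
```

Request:
arm_command:
  rows: "0.5 5.7 0.7 16 0 0 0; 0.5 0 0 24 0 0 0; 0.5 0 0 24 0 0 0; 0.5 0 0 20 0 0 0; 0.5 0 0 10 0 0 0"

```text
time_s: 3.28
position: [0.4308, 0.0503, 0.1036]
tool_rot: [[0.053, 0.999, -0.0], [0.999, -0.053, 0.0], [0.0, -0.0, -1.0]]
ft_force: [-0.5, 0.5, -0.1]
grip_width: 0.0429
```

Request:
arm_command:
  rows: "0.5 0 0 7 0 0 0; 0.5 0 0 0 0 0 0; 0.5 0 0 0 0 0 0"

```text
time_s: 3.53
position: [0.4315, 0.0504, 0.0981]
tool_rot: [[0.052, 0.999, 0.001], [0.999, -0.052, -0.0], [-0.0, 0.001, -1.0]]
ft_force: [0.0, -0.4, 0.9]
grip_width: 0.0426
```

Now close on the bar.

Request:
arm_command:
  rows: "1 0 0 0 0 0 0; 1 0 0 0 0 0 0; 1 0 0 0 0 0 0; 1 0 0 0 0 0 0; 1 0 0 0 0 0 0"
  squeeze: 40

```text
time_s: 3.95
position: [0.4307, 0.0506, 0.0977]
tool_rot: [[0.051, 0.999, 0.0], [0.999, -0.051, -0.0], [-0.0, 0.0, -1.0]]
ft_force: [-4.2, -0.7, 5.7]
grip_width: 0.0101
```

```bash
python3 - <<'E'
from rig import readout
import numpy as np
s=readout.observe();p=s["position"];print(p,s["ft_force"],s["grip_width"],s["q"])
# plan: tool frame y=sampler x, shifts in mm
f=lambda t:np.array([273*(1-np.cos(t))-16*np.sin(t),273*np.sin(t)-16*np.cos(t)+16])
T=np.radians(np.r_[np.arange(0,62,2),57.3])
P=np.array([f(t) for t in T])
for t,a,d in zip(np.degrees(T),P,np.diff(P,axis=0,prepend=P[:1])): print(round(t,1),a.round(1),d.round(1))
E
```

```text
[0.4307273  0.05062437 0.09772034] [-4.1629281 -0.6883221  5.6526969] 0.010127599567647815 [-9.00888155e+00  2.15057132e+01  1.05027065e+02 -1.58888495e-02
  5.34601628e+01 -6.06228990e+00]
0.0 [0. 0.] [0. 0.]
2.0 [-0.4  9.5] [-0.4  9.5]
4.0 [-0.5 19.1] [-0.1  9.5]
6.0 [-0.2 28.6] [0.3 9.5]
8.0 [ 0.4 38.1] [0.6 9.5]
10.0 [ 1.4 47.6] [0.9 9.5]
12.0 [ 2.6 57.1] [1.3 9.5]
14.0 [ 4.2 66.5] [1.6 9.4]
16.0 [ 6.2 75.9] [1.9 9.3]
18.0 [ 8.4 85.1] [2.3 9.3]
20.0 [11.  94.3] [2.6 9.2]
22.0 [ 13.9 103.4] [2.9 9.1]
24.0 [ 17.1 112.4] [3.2 9. ]
26.0 [ 20.6 121.3] [3.5 8.9]
28.0 [ 24.4 130. ] [3.8 8.7]
30.0 [ 28.6 138.6] [4.1 8.6]
32.0 [ 33.  147.1] [4.4 8.5]
34.0 [ 37.7 155.4] [4.7 8.3]
36.0 [ 42.7 163.5] [5.  8.1]
38.0 [ 48.  171.5] [5.3 7.9]
40.0 [ 53.6 179.2] [5.6 7.8]
42.0 [ 59.4 186.8] [5.8 7.6]
44.0 [ 65.5 194.1] [6.1 7.3]
46.0 [ 71.8 201.3] [6.3 7.1]
48.0 [ 78.4 208.2] [6.6 6.9]
50.0 [ 85.3 214.8] [6.8 6.7]
52.0 [ 92.3 221.3] [7.1 6.4]
54.0 [ 99.6 227.5] [7.3 6.2]
56.0 [107.1 233.4] [7.5 5.9]
58.0 [114.8 239. ] [7.7 5.7]
60.0 [122.6 244.4] [7.9 5.4]
57.3 [112.1 237.1] [-10.6  -7.3]
```

Request:
arm_command:
  rows: "1 0 -0.2 -4.5 0 0 0; 1 0 -0.2 -7 0 0 0; 1 0 -0.1 -7.6 0 0 0; 1 0 0.3 -9.5 0 0 0; 1 0 0.6 -9.5 0 0 0"

```text
time_s: 4.37
position: [0.4309, 0.0506, 0.1362]
tool_rot: [[0.051, 0.999, -0.001], [0.999, -0.051, -0.0], [-0.0, -0.001, -1.0]]
ft_force: [-0.8, -2.6, -4.1]
grip_width: 0.0105
```

Request:
arm_command:
  rows: "1 0 0.9 -9.5 0 0 0; 1 0 1.3 -9.5 0 0 0; 1 0 1.6 -9.4 0 0 0; 1 0 1.9 -9.3 0 0 0; 1 0 2.3 -9.3 0 0 0"

```text
time_s: 4.78
position: [0.4385, 0.0502, 0.1832]
tool_rot: [[0.051, 0.999, -0.002], [0.999, -0.051, -0.0], [-0.0, -0.002, -1.0]]
ft_force: [-1.4, -1.5, -2.8]
grip_width: 0.0101
```

```bash
python3 - <<'E'
from rig import eyes,readout
import cv2
i=eyes.get_image("scene"); s=readout.observe(); print(s["position"],s["ft_force"],s["grip_width"])
cv2.imwrite("pics/s2.png",i[:,:,::-1])
E
```

```text
[0.43895565 0.05022345 0.18464593] [-6.38705762 -1.48675319  1.75518896] 0.010699495585590456
```

View pics/s2.png

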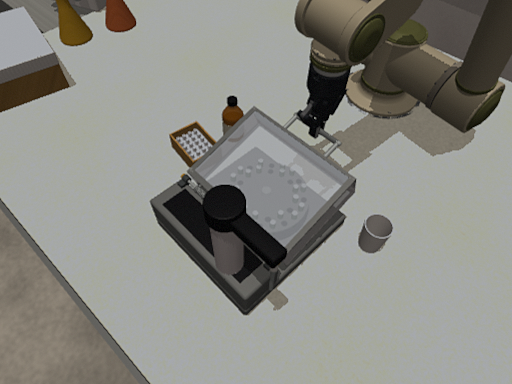

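The picture shows the hood lifted about 18°, gripped mid-bar at about (316,122), with the neighbours untouched. I'll carry on along the arc.

Request:
arm_command:
  rows: "1 0 2.6 -9.2 0 0 0; 1 0 2.9 -9.1 0 0 0; 1 0 3.2 -9 0 0 0; 1 0 3.5 -8.9 0 0 0; 1 0 3.8 -8.7 0 0 0"

```text
time_s: 5.25
position: [0.4538, 0.0495, 0.2279]
tool_rot: [[0.051, 0.999, -0.004], [0.999, -0.051, -0.0], [-0.0, -0.004, -1.0]]
ft_force: [-6.2, -1.4, -0.0]
grip_width: 0.0103
```

Request:
arm_command:
  rows: "1 0 4.1 -8.6 0 0 0; 1 0 4.4 -8.5 0 0 0; 1 0 4.7 -8.3 0 0 0; 1 0 5 -8.1 0 0 0; 1 0 5.3 -7.9 0 0 0"

```text
time_s: 5.67
position: [0.4763, 0.0484, 0.2697]
tool_rot: [[0.051, 0.999, -0.006], [0.999, -0.051, -0.0], [-0.0, -0.006, -1.0]]
ft_force: [-13.9, -1.2, 5.2]
grip_width: 0.0106
```

Request:
arm_command:
  rows: "1 0 4.6 -8.4 0 0 0; 1 0 4.8 -8.2 0 0 0; 1 0 5.2 -7.8 0 0 0; 1 0 5.6 -7.5 0 0 0; 1 0 6.2 -7.1 0 0 0"

```text
time_s: 6.08
position: [0.5059, 0.0469, 0.3081]
tool_rot: [[0.051, 0.999, 0.002], [0.999, -0.051, 0.0], [0.001, 0.002, -1.0]]
ft_force: [4.6, -0.4, -5.7]
grip_width: 0.0105
```

```bash
cat > ang.py <<'E'
from rig import readout
import numpy as np
s=readout.observe();p=s["position"]
u=np.array([.9987,-.0505]); h0=np.array([.4310,.0503]) 
def ang(p):
    x=273-(p[:2]-h0)@u; z=(p[2]-.0978)-16
    return np.degrees(np.arctan2(z,x))+np.degrees(np.arctan2(16,273)),np.hypot(x,z)
print(p,s["ft_force"].round(1),s["grip_width"],ang(p),s["tool_rot"][:,2])
E
python3 ang.py
```

```text
[0.50591318 0.04689183 0.30809273] [ 4.6 -0.4 -5.7] 0.010462609689162359 (np.float64(0.043078535678879426), np.float64(273.3813766235233)) [ 1.77070831e-03  4.30619128e-04 -9.99998340e-01]
```

```bash
cat > ang.py <<'E'
from rig import readout
import numpy as np
from scipy.optimize import least_squares
D=np.array([[.4307,.0506,.0977],[.4309,.0506,.1362],[.43896,.05022,.18465],[.4538,.0495,.2279],[.4763,.0484,.2697],[.5059,.0469,.3081]])
u=np.array([.9987,-.0505]); h0=D[0,:2]
X=lambda P:np.c_[(np.atleast_2d(P)[:,:2]-h0)@u,np.atleast_2d(P)[:,2]]*1e3
d=X(D)
c=least_squares(lambda c:np.hypot(*(d-c).T)-273.5,[273,114]).x
c3=least_squares(lambda c:np.hypot(*(d-c[:2]).T)-c[2],[273,114,273]).x
def ang(p,c): 
    q=X(p)[0]; return round(np.degrees(np.arctan2(q[1]-c[1],c[0]-q[0]))+3.354,2)
if __name__=="__main__":
    s=readout.observe();p=s["position"]
    print("fit",c,c3,(np.hypot(*(d-c).T)-273.5).round(1))
    print(s["time_s"],p,s["ft_force"].round(1),s["grip_width"],"nominal",ang(p,[273,113.7]),"fit",ang(p,c),"fit3",ang(p,c3),"start",ang(D[0],c),ang(D[0],c3))
E
python3 ang.py
```

```text
fit [273.20074361 118.38029331] [285.40143395 114.04228944 285.95079637] [ 0.5  0.1 -0.4 -0.5 -0.2  0.7]
6.0833 [0.50591318 0.04689183 0.30809273] [ 4.6 -0.4 -5.7] 0.010462609689162359 nominal 47.87 fit 47.14 fit3 46.08 start -0.97 0.08
```

```bash
python3 - <<'E'
from rig import eyes,readout
import cv2,numpy as np
i=eyes.get_image("scene"); t=eyes.get_image("top"); s=readout.observe(); print(s["position"],s["ft_force"])
cv2.imwrite("pics/s3f.png",i[:,:,::-1]);cv2.imwrite("pics/t3f.png",t[:,:,::-1])
a=cv2.resize(i[60:230,210:380,::-1],None,fx=3.5,fy=3.5,interpolation=cv2.INTER_CUBIC)
cv2.imwrite("pics/s3.png",a)
cv2.imwrite("pics/t3.png",cv2.resize(t[130:270,150:330,::-1],None,fx=4,fy=4,interpolation=cv2.INTER_CUBIC))
E
```

```text
[0.50645103 0.04686121 0.30871195] [ 4.33536751  0.24325796 -5.2753529 ]
```

View pics/s3.png

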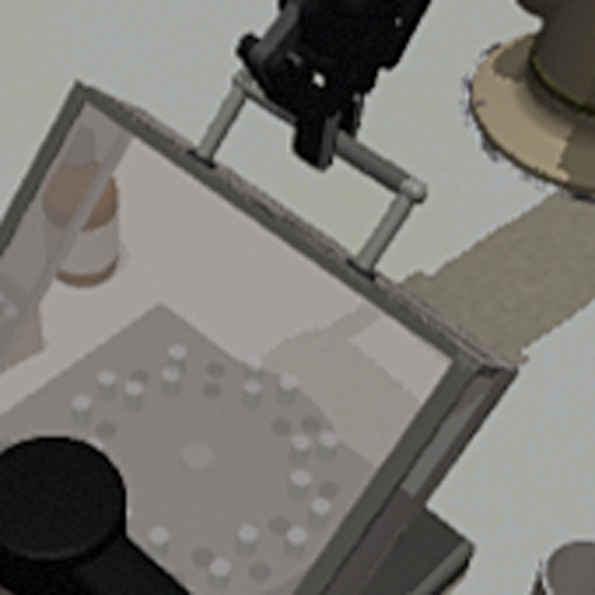

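View pics/t3.png

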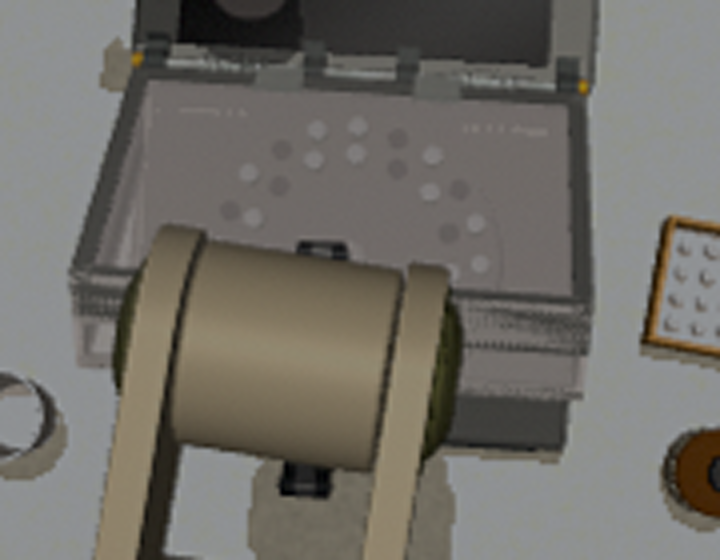

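The scene crop shows the hood about half up, with the bar ends at full-image pixels (278.6,82.9) and (329.1,114.3). In the top crop the orange pin ends are at (184.5,145) and (295.8,151.8). I'll get the angle by casting the bar-end rays onto the planes y = ±66 mm of the sampler.

```bash
cat > vis.py <<'E'
from rig import eyes
from h import *
from ang import *
mt,ms=eyes.camera_model("top"),eyes.camera_model("scene")
a,b=ray(mt,184.5,145,.115),ray(mt,295.75,151.75,.115); H=(a+b)/2
yaw=np.radians(-2.8); ex=np.array([np.cos(yaw),np.sin(yaw),0]); ey=np.array([-np.sin(yaw),np.cos(yaw),0])
H2=np.array([.4315,.0503,.115])+.273*ex
def onplane(m,u,v,o,n):
    c=ray(m,u,v,5.); d=ray(m,u,v,0)-c; return c+d*((o-c)@n)/(d@n)
def th(pix,H):
    out=[]
    for (u,v),y in pix:
        p=onplane(ms,u,v,H+ey*y,ey)-H; x=-p@ex; out.append((np.degrees(np.arctan2(p[2],x))+3.354,np.hypot(x,p[2])))
    return np.round(out,3)
if __name__=="__main__":
    print("pin",a,b,H,np.linalg.norm(a-b),"from handle",H2)
    now=[((329.1,114.3),.066),((278.6,82.9),-.066)]
    for h in(H,H2): print(th(now,h))
    p=readout.observe()["position"]; print(ang(p,[273,113.7]),ang(p,c),ang(p,c3))
    for h in (H,H2):
        x=(h-p)@ex; z=p[2]-h[2]; print("tcp vs hinge",np.degrees(np.arctan2(z,x))+3.354,np.hypot(x,z), np.degrees(np.arctan2(z-.003,x))+3.354)
E
python3 vis.py
```

```text
pin [0.7076978  0.17716302 0.115     ] [ 0.69421403 -0.10706306  0.115     ] [0.70095591 0.03504998 0.115     ] 0.28454573640122666 from handle [0.70417408 0.03696401 0.115     ]
[[48.617  0.272]
 [44.618  0.271]]
[[49.211  0.274]
 [44.905  0.273]]
48.04 47.32 46.24
tcp vs hinge 48.18623978958967 0.2747557201961972 47.73914727589616
tcp vs hinge 47.73108289866653 0.2769776660064643 47.284143809221796
```

```bash
python3 - <<'E'
from ang import *
p=readout.observe()["position"]; t0=ang(p,c); f=lambda t:np.array([c[0]-273.5*np.cos(np.radians(t-3.354)),c[1]+273.5*np.sin(np.radians(t-3.354))])
print(t0,X(p),f(t0))
T=t0+np.cumsum([0,1.2,1.8,1.9,1.9,1.8,1.6,1.5,1.2,.8,.5]); P=np.array([f(t) for t in T]); print(np.c_[T[1:],np.diff(P,axis=0)].round(2))
T=61.5-np.cumsum([0,.5,.8,1.2,1.3,1.3,1.2,1,.7,.5]); P=np.array([f(t) for t in T]); print(np.c_[T[1:],np.diff(P,axis=0)].round(2))
E
```

```text
47.32 [[ 75.84135794 308.71195054]] [ 76.34860108 308.25257665]
[[48.52  4.02  4.08]
 [50.32  6.19  5.96]
 [52.22  6.73  6.08]
 [54.12  6.93  5.85]
 [55.92  6.74  5.33]
 [57.52  6.13  4.56]
 [59.02  5.86  4.12]
 [60.22  4.76  3.18]
 [61.02  3.21  2.06]
 [61.52  2.02  1.27]]
[[61.   -2.02 -1.27]
 [60.2  -3.21 -2.07]
 [59.   -4.76 -3.18]
 [57.7  -5.08 -3.56]
 [56.4  -5.   -3.67]
 [55.2  -4.54 -3.49]
 [54.2  -3.73 -2.98]
 [53.5  -2.58 -2.13]
 [53.   -1.83 -1.54]]
```

Request:
arm_command:
  rows: "1 0 4 -4.1 0 0 0; 1 0 6.2 -6 0 0 0; 1 0 6.7 -6.1 0 0 0; 1 0 6.9 -5.9 0 0 0; 1 0 6.7 -5.3 0 0 0"

```text
time_s: 6.6
position: [0.5356, 0.0454, 0.3357]
tool_rot: [[0.051, 0.999, -0.001], [0.999, -0.051, 0.0], [0.0, -0.001, -1.0]]
ft_force: [1.7, 1.3, -4.2]
grip_width: 0.0103
```

```bash
python3 ang.py
```

```text
fit [273.20074361 118.38029331] [285.40143395 114.04228944 285.95079637] [ 0.5  0.1 -0.4 -0.5 -0.2  0.7]
6.6 [0.53561864 0.04542485 0.33569575] [ 1.7  1.3 -4.2] 0.010342803178658561 nominal 56.24 fit 55.62 fit3 54.22 start -0.97 0.08
```

Request:
arm_command:
  rows: "1 0 6.1 -4.6 0 0 0; 1 0 5.9 -4.1 0 0 0; 1 0 4.8 -3.2 0 0 0; 1 0 3.2 -2.1 0 0 0; 1 0 2 -1.3 0 0 0"

```text
time_s: 7.02
position: [0.5574, 0.0443, 0.3514]
tool_rot: [[0.051, 0.999, 0.0], [0.999, -0.051, 0.0], [0.0, 0.0, -1.0]]
ft_force: [-2.8, 1.3, 4.8]
grip_width: 0.0105
```

Request:
arm_command:
  rows: "1 0 0 0 0 0 0; 1 0 0 0 0 0 0; 1 0 0 0 0 0 0"

```text
time_s: 7.27
position: [0.5571, 0.0444, 0.3512]
tool_rot: [[0.051, 0.999, 0.0], [0.999, -0.051, 0.0], [0.0, 0.0, -1.0]]
ft_force: [-3.3, 1.9, 4.8]
grip_width: 0.0104
```

```bash
python3 ang.py; python3 - <<'E'
from rig import eyes,readout
import cv2
i=eyes.get_image("scene"); cv2.imwrite("pics/s4f.png",i[:,:,::-1])
cv2.imwrite("pics/s4.png",cv2.resize(i[50:220,210:380,::-1],None,fx=3.5,fy=3.5,interpolation=cv2.INTER_CUBIC))
E
```

```text
fit [273.20074361 118.38029331] [285.40143395 114.04228944 285.95079637] [ 0.5  0.1 -0.4 -0.5 -0.2  0.7]
7.2667 [0.55709804 0.04437454 0.35123592] [-3.3  1.9  4.8] 0.010427170410058747 nominal 61.7 fit 61.15 fit3 59.54 start -0.97 0.08
```

View pics/s4.png

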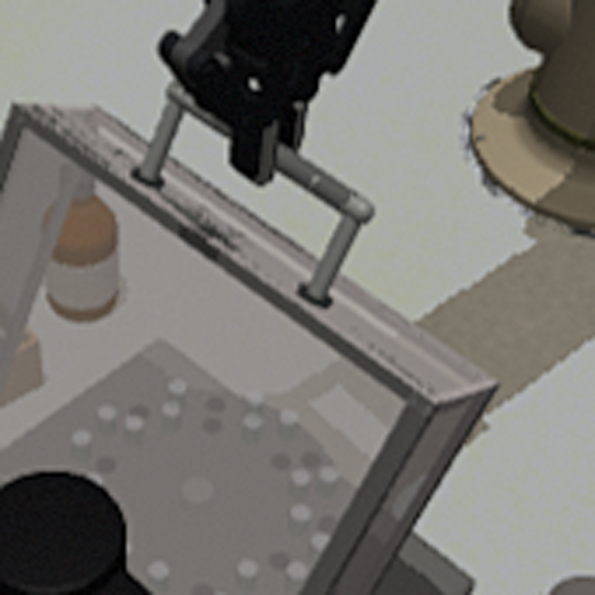

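The crop shows the hood past halfway and still gripped mid-bar, with bar ends at full-image pixels (260,75.7) and (313.7,110). Next I check the angle.

```bash
python3 - <<'E'
from vis import *
now=[((313.7,110),.066),((260,75.7),-.066)]
for h in(H,H2): print(th(now,h),th(now,h)[:,0].mean())
d2=X(np.vstack([D,[.5356,.0454,.3357],[.5571,.0444,.3512]]))
for r in (273.5,None):
    s=least_squares(lambda k:np.hypot(*(d2-k[:2]).T)-(r or k[2]),[273,114,273]).x; print(s,ang([.5571,.0444,.3512],s))
p=np.array([.5571,.0444,.3512])
for h in (H,H2):
    x=(h-p)@ex; z=p[2]-h[2]; print(np.degrees(np.arctan2(z,x))+3.354,np.hypot(x,z))
E
```

```text
[[62.219  0.273]
 [59.079  0.268]] 60.649
[[62.576  0.276]
 [59.169  0.271]] 60.8725
[273.49156008 119.72001749 273.        ] 60.95
[283.5085079  114.63223621 284.03688904] 59.79
61.96039480064853 0.27670750430838326
61.41202650273278 0.2783459335878001
```

All estimates put the hood at about 61° (59.5–62°), so it is past the 57.3° balance point. Now I ease it back to about 53°.

Request:
arm_command:
  rows: "1 0 -2 1.3 0 0 0; 1 0 -3.2 2.1 0 0 0; 1 0 -4.8 3.2 0 0 0; 1 0 -5.1 3.6 0 0 0; 1 0 -5 3.7 0 0 0"

```text
time_s: 7.73
position: [0.5372, 0.0453, 0.3372]
tool_rot: [[0.051, 0.999, 0.002], [0.999, -0.051, 0.0], [0.0, 0.002, -1.0]]
ft_force: [-2.6, 1.8, 5.4]
grip_width: 0.0108
```

Request:
arm_command:
  rows: "1 0 -4.5 3.5 0 0 0; 1 0 -3.7 3 0 0 0; 1 0 -2.6 2.1 0 0 0; 1 0 -1.2 1 0 0 0; 1 0 0 0 0 0 0"

```text
time_s: 8.15
position: [0.5251, 0.0459, 0.3271]
tool_rot: [[0.051, 0.999, -0.0], [0.999, -0.051, 0.0], [0.0, -0.0, -1.0]]
ft_force: [-4.2, 2.7, 6.3]
grip_width: 0.0104
```

Request:
arm_command:
  rows: "1 0 0 0 0 0 0; 1 0 0 0 0 0 0; 1 0 0 0 0 0 0; 1 0 0 0 0 0 0; 1 0 0 0 0 0 0"

```text
time_s: 8.57
position: [0.5254, 0.0459, 0.3273]
tool_rot: [[0.051, 0.999, 0.0], [0.999, -0.051, 0.0], [0.0, 0.0, -1.0]]
ft_force: [-3.8, 2.0, 6.5]
grip_width: 0.0105
```

```bash
python3 ang.py; python3 - <<'E'
from rig import eyes,readout
import cv2
s=readout.observe(); print(abs(s["qvel"]).max())
i=eyes.get_image("scene"); cv2.imwrite("pics/s5.png",cv2.resize(i[50:220,210:400,::-1],None,fx=3.5,fy=3.5,interpolation=cv2.INTER_CUBIC))
E
```

```text
fit [273.20074361 118.38029331] [285.40143395 114.04228944 285.95079637] [ 0.5  0.1 -0.4 -0.5 -0.2  0.7]
8.5667 [0.5253653  0.04592447 0.3273336 ] [-3.8  2.   6.5] 0.010516990454508206 nominal 53.52 fit 52.86 fit3 51.57 start -0.97 0.08
0.056853622775902
```

View pics/s5.png

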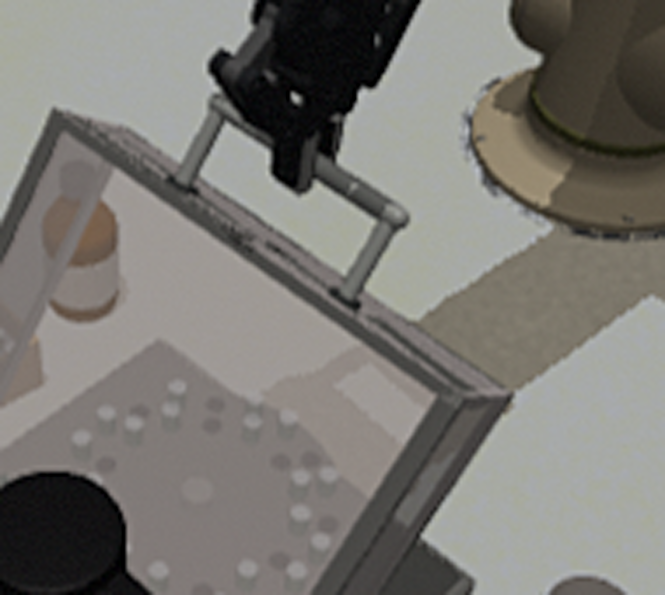

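The picture shows the hood at rest and still gripped mid-bar, with bar ends at (272,78.9) and (324.3,112). I'll check the angle once more and hand in.

```bash
python3 - <<'E'
from vis import *
now=[((324.3,112),.066),((272,78.9),-.066)]
for h in(H,H2): print(th(now,h),th(now,h)[:,0].mean())
t=th(now,H)[:,0].mean()
if 49.5<t<55.5:
    from rig import env; print(env.close_job())
E
```

```text
[[53.573  0.272]
 [50.523  0.27 ]] 52.048
[[54.084  0.275]
 [50.732  0.272]] 52.408
the job is handed in; nothing more can be done
None
```

I gripped the hood mid-bar and raised it to about 61°, just past its 57.3° balance point. I then eased it back to about 52.5°, roughly 5° below balance. The job was handed in with the gripper still closed on the bar and the arm still, at about 8.6 s.

**Angles:** The last checks agree only to within 1–2°. At the end, the camera gave 52.0–52.4° and the tool position 51.6–53.5°. At the top, the estimates ran from 59.5° to 62°. All of them put the hood above balance at the top and below it at the end. The two ends of the bar read about 3° apart in the camera, so I used their mean. I relied on these angles alone and did not separately confirm the springs lifting the hood.

**Grip:** The fingers read about 10.4 mm on the 12 mm bar throughout, without changing, so there was no sign of slipping.

**Forces:** The largest reading at a move's end was about 15 N, while I was slightly off the hood's arc near 38°. I corrected that on the next move. At the end it was about 8 N.

**Beaker, bottle and tip box:** None looked disturbed in the views I took. I did not re-measure their positions.

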